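# Shut and pin the provisions chest

## Robot

A 6-joint arm with a two-finger parallel gripper is mounted at the origin on a cart in front of the work surface, level with it; the furniture and walls round the work are solid. World frame = base frame: x ahead of the robot, y to its left, z up, the work surface at z = 0. Lengths are in mm, angles in rad, forces in N, time in s.
With the tool pointing down it reaches from about 350 to 850 mm from the base axis. Payload 8.1 kg.
Tool frame: the origin (TCP) lies on the centre line of the jaws, within the pads' length; the fingertips stand 11 mm ahead of it and the grasp point (between the pads) lies 8 mm behind it; z points along the fingers, y is the line along which they close (so a half turn about z gives the same grasp; the last joint's range is limited). The gripper opens to 93 mm and grips with 3 to 60 N. Pads are 15 mm wide; open, the fingers measure 128 mm over their backs; the gripper's body (75 mm by 188 mm) begins 65 mm behind the grasp point.
Start: joints at [-1.401, 0.13, 1.488, -0, 1.523, -0.085], TCP at [151.251, -580.628, 229.635] pointing down, gripper open.
Joint ranges: [-2.96, 2.96], [-0.89, 2.26], [0.02, 2.5], [-1.34, 4.48], [0, 2.73], [-2.66, 2.66]. Speed limits (rad/s): [2.39, 2.39, 2.79, 3.14, 3.14, 3.14].

## Interface

Orientations are given as a unit quaternion [x, y, z, w].
In Python, from station import ctrl gives the robot as it stands. The module is installed in compiled form; this text tells all that it offers.
- The arm moves only by the tool jog_arm, never from a script. Its argument "motion" is a list that holds one entry, the list of rows, each a list of 4 numbers: the shift along the tool's x, y, z in cm, then the turn about the tool's z in rad. In form: [[[dx, dy, dz, yaw], ...]]. A call has 1 to 12 rows; each row is the pose to reach, as a shift and turn from the pose commanded when the call began, along the tool's axes at that moment; what a row does not reach only later rows make up. A row lasts 1/8 s, in which the tool goes at most 62.5 mm and 10.7 degrees, less where a joint would pass 70% of its speed; a pose out of reach is approached as far as the arm can. A call with a gripper value outside its range is refused whole. "grip" is the opening, from 0 (shut) to 1 (fully open), set as the call begins (left out, the last holds). The fingers move at their own pace and stop on an object; "newtons" is the grip in N (left out, the last holds). Time passes only in rows, so rows that repeat a pose let the fingers close. It gives the time, the measured TCP pose, the force, the opening and the grip force at its end, in the units of the state.
- ctrl.observe(): the state, without advancing time (a new reading comes with each control period).
- ctrl.camera(name): name is "side" or "top"; returns a dict with "frame" (480x640x3 uint8, blue, green, red), "intrinsics" (3x3 intrinsics, pixels), "extrinsics" (4x4, takes a point from camera to world coordinates). Camera axes: x right, y up, looking along -z (the intrinsics and any distortion apply to the point x, -y, -z); pixel columns grow to the right and rows downward; lengths in mm; the calibration is good to about 2 mm. A picture is of the moment at which its call begins. There is no depth.
- ctrl.job_done(): hands the job in; it is judged then, once.
Trained networks look in a picture, given as the dict that the camera call returned (one of the last four; its "shot" number tells which), for a name from the list of things; names that differ only in an ending like _2 or _b are one class to them, and where a whole thing is asked for, a point or a joint stands for the part that bears it (a point fixed in the world has none). Each returns a list of dicts, best first, with "score" (0 to 1); they miss things now and then, are a little off and sometimes report something else, mostly with a low value. They report only what shows in the picture. A call takes as long as a camera call. They do not tell look-alikes from the thing itself.
- ctrl.outline_of(label, picture): "mask" (480x640 bool, what is visible of it) and "rect" ([left, top, right, bottom] in pixels, round what is visible of it).
- ctrl.mark_of(label, picture): "position" ([row, column] in pixels: a listed point, or the origin of a listed thing).
The state is a dict: "time": time; "joint_positions": joint angles; "joint_velocities": joint speeds; "joint_torque": joint torques, N m; "tcp_pos": TCP position; "tcp_rot": TCP orientation; "force": force on the tool from outside, world axes, zero at the start; "wrist_torque": the same for the moment, N m; "gripper_width": finger opening in mm; "grasp_force": force on a finger pad.
Only numpy, scipy, OpenCV 4.12 (cv2) and the standard library are available. Lean on these libraries where they do the work, as an engineer would, in place of code of your own. Each camera call takes 0.05 s, during which the arm holds its last target. There are 200 camera calls.

## Task

The wooden provisions chest is packed and has to be carried out: press its lid fully shut, then swing the slotted hasp down over the staple until it lies flat against the front, and last drop the retaining pin down through the eye of the staple so that its collar rests on the eye. Leave the pepper grinder, the kitchen timer and the mug where they stand.

Things in the scene. Friction and masses are not known exactly. Their poses are not given: they have to be found in the camera images.
- chest: packed wooden chest, fixed: body 150 mm deep, 260 mm wide, 127 mm high; with its lid shut 149 mm high. Origin under its centre. Axes: x level from its front (the side towards the robot) to its back, y to the left along the front, z up.
- lid_edge (a point): middle of the top front edge of the chest's lid. The lid is 22 mm thick, 260 mm wide, 150 mm from its hinge line (top of the chest's back wall, 127 mm above the worktop) to its front edge. Axes as the chest's when shut; they turn with the lid about y.
- lid (a joint): opening angle of the lid, rad: 0 shut, larger is more open (the front edge rises). Stiff hinges hold it at whatever angle it is left; 2 to 6 N pressed straight down on the front half of its upper side moves it shut.
- hasp_hinge (a point): middle of the hasp's hinge axis on the lid's front edge (knuckle 8 mm thick); lid shut: 138 mm above the worktop, 5 mm ahead of the front face. Hasp: dark steel strap 62 mm wide, 80 mm long, 3 mm thick; solid for 36 mm from the axis, then a slot 44 mm wide up to 67 mm, then an end bar with a lip. Turns with the hasp: -z points along the strap to its tail.
- hasp (a joint): angle of the hasp to the lid, rad: 0 is flat against the chest's front when the lid is shut, with the staple through the slot; 1.57 sticks straight out from the front towards the robot; larger leans up. Stays where it is left; 2 to 5 N on its solid part turns it (a narrow tool pressed on the slot slips in).
- staple_eye (a point): centre of the upper mouth of the staple's eye: a flat dark steel eye 8 mm thick, 38 mm across, standing out level from the middle of the chest's front, its round hole 23 mm wide, vertical and right through. The point is 100 mm above the worktop, 26 mm ahead of the front face. Axes as the chest's.
- pin_mid (a point): retaining pin, upright on the worktop at first, right of the chest or ahead of the sink; point on its axis, half-way up its 136 mm. Steel shank 16 mm thick, 70 mm long, foot slightly tapered; collar 34 mm wide, 6 mm thick, its underside 2 mm above the point; above it a round dark wooden handle 24 mm thick, 60 mm long, its middle 38 mm above the point. z to the handle. 0.14 kg.
- grinder_mid (a point): pepper grinder to be left alone, 54 mm across, 136 mm high, glass foot and steel head; the point is on its axis, 68 mm up.
- timer: white wind-up kitchen timer to be left alone, 66 mm across and 60 mm high; origin under its centre.
- mug: white mug to be left alone, 86 mm across without its handle, 96 mm high; origin under its centre.
Mind the look-alikes: they are no part of the job. Several things look just like the part that bears pin_mid: the one meant starts farthest to the robot's left.

How it is judged (in metres and radians):
On the way, in this order (a step that is already met when the one before it is completed fails the run):
1. the lid is fully shut (within 0.03 rad) while the hasp still stands out (more than 0.6 rad) (value of joint lid below 0.03 rad and value of joint hasp above 0.6 rad), for 0.2 s.
2. the hasp lies against the front (within 0.12 rad), over the staple, with the lid shut and the pin not yet in the eye (value of joint lid below 0.03 rad and value of joint hasp below 0.12 rad and distance between pin_mid and staple_eye above 0.06 m), for 0.2 s.
At the end, for the whole second after the job is handed in: the lid is shut (within 0.03 rad), the hasp lies against the front over the staple (within 0.12 rad), and the pin stands handle up in the staple's eye (axis within 10 mm of the eye's centre, tilt under 0.15 rad) with its collar down on the eye (within 6 mm) (value of joint lid below 0.03 rad and value of joint hasp below 0.12 rad and horizontal distance between pin_mid and staple_eye below 0.01 m and z of pin_mid in the frame of staple_eye between -0.01 and 0.004 m and angle between pin_mid's own z axis and vertical below 0.15 rad); the robot touches nothing.
It fails at once if the pepper grinder is moved more than 30 mm (distance of grinder_mid from where it was at the start of the episode above 0.03 m).
It fails at once if the kitchen timer is moved more than 30 mm (distance of timer from where it was at the start of the episode above 0.03 m).
It fails at once if the mug is moved more than 30 mm (distance of mug from where it was at the start of the episode above 0.03 m).
It also fails if it takes over 64 s, if anything falls off the work surface, if the arm or the gripper's body presses on something with over 40 N, if the wrist force passes 120 N, or if a joint passes its speed limit or range.

## Working session

There is one attempt and no reset: what is moved stays moved. The work goes in short steps, Python scripts to look and compute and a tool call to move; the robot and the scene stay as the last step left them, time stands still between calls to the robot, and variables do not carry over. Pictures are saved under pics/ and viewed, at most 10 in all, crops included, and the job is handed in when it is done.

Besides the shell and the picture viewer there is one more tool, called after "Emit:" as name(argument=value, ...) on one line, values as JSON. jog_arm: Moves the arm, as the interface text tells. Its arguments: {"type":"object","properties":{"motion":{"type":"array"},"grip":{"type":"number"},"newtons":{"type":"number"}},"required":["motion"]}

```bash
mkdir -p pics
cat > h.py <<'E'
import numpy as np, cv2
from station import ctrl
def ray(p,rc):
    K=np.array(p["intrinsics"]);T=np.array(p["extrinsics"])
    d=np.linalg.inv(K)@[rc[1],rc[0],1.]
    d=T[:3,:3]@[d[0],-d[1],-d[2]]
    return T[:3,3],d/np.linalg.norm(d)
def atz(p,rc,z):
    o,d=ray(p,rc);return o+d*(z-o[2])/d[2]
def tri(ps,rcs):
    A=np.zeros((3,3));b=np.zeros(3)
    for p,rc in zip(ps,rcs):
        o,d=ray(p,rc);M=np.eye(3)-np.outer(d,d);A+=M;b+=M@o
    return np.linalg.solve(A,b)
def proj(p,X):
    T=np.array(p["extrinsics"]);c=T[:3,:3].T@(np.array(X)-T[:3,3]);K=np.array(p["intrinsics"])
    q=K@[c[0],-c[1],-c[2]];return q[1]/q[2],q[0]/q[2]
E
python3 - <<'E'
from h import *
np.set_printoptions(precision=1,suppress=True)
s=ctrl.observe();print(s["time"],s["tcp_pos"],s["tcp_rot"],s["gripper_width"])
P={n:ctrl.camera(n) for n in("side","top")}
for n,p in P.items():
    cv2.imwrite(f"pics/{n}0.png",p["frame"]);print(n,p["intrinsics"],p["extrinsics"])
    for l in["chest","lid_edge","hasp_hinge","staple_eye","pin_mid","grinder_mid","timer","mug"]:
        print(n,l,[(round(float(r["score"]),2),np.array(r["position"]),) for r in ctrl.mark_of(l,p)])
E
```

```text
0.0 [ 151.1 -580.1  228.6] [ 1.   0.1 -0.  -0. ] 92.90336806365924
side [[516.    0.  324.2]
 [  0.  516.  237.6]
 [  0.    0.    1. ]] [[ -1.    0.    0.  563.1]
 [  0.   -0.4   0.9 967. ]
 [  0.    0.9   0.4 519.8]
 [  0.    0.    0.    1. ]]
side chest [(0.95, array([300.2, 314.1]))]
side lid_edge [(0.81, array([202.7, 335.9])), (0.46, array([300.2, 310. ]))]
side hasp_hinge [(0.7, array([207.2, 340.8]))]
side staple_eye [(0.58, array([262.1, 366.2]))]
side pin_mid [(0.98, array([309. , 394.9])), (0.81, array([341.8, 424.4]))]
side grinder_mid [(0.69, array([215.8, 343.2]))]
side timer [(0.25, array([262.7, 364.8]))]
side mug [(0.94, array([220.4, 286.3])), (0.7, array([218.6, 339.7]))]
top [[450.3   0.  326.9]
 [  0.  450.3 235.6]
 [  0.    0.    1. ]] [[   0.1    1.    -0.2  299.6]
 [  -1.     0.1   -0.  -107.3]
 [   0.     0.2    1.  1117.2]
 [   0.     0.     0.     1. ]]
top chest [(0.61, array([227.8, 286.5]))]
top lid_edge [(0.63, array([228.5, 270.3]))]
top hasp_hinge [(0.79, array([233.8, 269.5])), (0.47, array([271., 429.])), (0.38, array([222.2, 473.3]))]
top staple_eye [(0.75, array([264.3, 267.7])), (0.65, array([289.7, 163.3]))]
top pin_mid [(0.79, array([280.8, 207.3])), (0.55, array([292.1, 164.1]))]
top grinder_mid [(0.77, array([273.1, 428.2]))]
top timer [(0.75, array([224. , 421.1]))]
top mug [(0.65, array([219.9, 476.6]))]
```

View pics/side0.png

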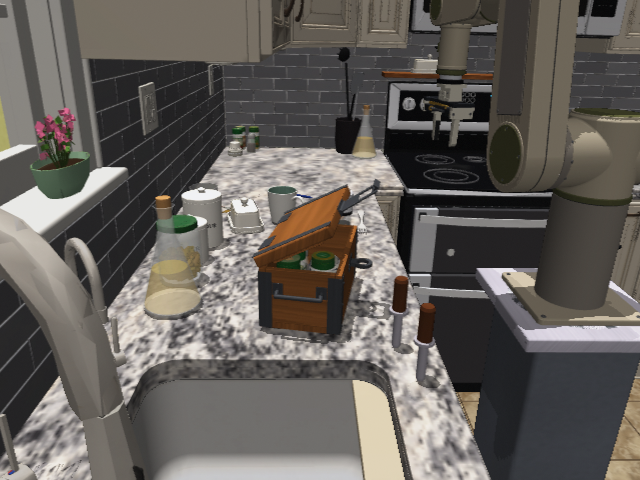

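View pics/top0.png

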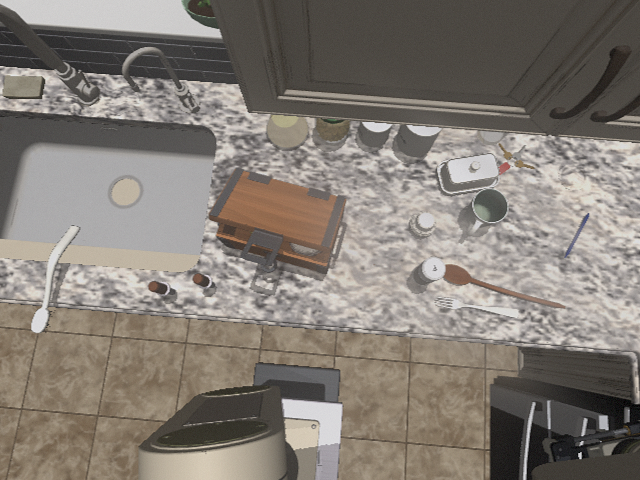

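The side view shows the lid half open (edge about (203,336)) and the hasp leaning up to (375,185). The top view shows the chest turned by roughly 12°. There are two pin look-alikes: side (309,395) / top (281,207), and side (342,424) / top (292,164). In the top view world +y points left, so the one at top (292,164) / side (342,424) is farthest left and is the pin meant.

Run:
```python
from h import *
np.set_printoptions(precision=1,suppress=True)
P={n:ctrl.camera(n) for n in("side","top")};ps=[P["side"],P["top"]]
print("ext",P["top"]["extrinsics"][:3,3],P["side"]["extrinsics"])
for nm,a,b in[("chest",(300.2,314.1),(227.8,286.5)),("lid_edge",(202.7,335.9),(228.5,270.3)),("hinge",(207.2,340.8),(233.8,269.5)),("eye",(262.1,366.2),(264.3,267.7)),("pinL",(341.8,424.4),(292.1,164.1)),("pinR",(309,394.9),(280.8,207.3))]:
    X=tri(ps,[a,b]);print(nm,X,"err",[np.array(proj(p,X))-r for p,r in zip(ps,(a,b))])
print("eye z100",atz(ps[0],(262.1,366.2),100),atz(ps[1],(264.3,267.7),100))
print("pin z68",atz(ps[0],(341.8,424.4),68),atz(ps[1],(292.1,164.1),68))
for nm,rc in[("grinder",(273,428.2))]: print(nm,atz(ps[1],rc,68))
for nm,rc in[("timer",(224,421.1)),("mug",(220,476.6))]: print(nm,atz(ps[1],rc,0))
a=cv2.resize(ps[0]["frame"][170:400,240:460],None,fx=2.5,fy=2.5,interpolation=2)
cv2.imwrite("pics/cs.png",a)
b=cv2.resize(ps[1]["frame"][160:310,140:360],None,fx=3.5,fy=3.5,interpolation=2)
cv2.imwrite("pics/ct.png",b)
```

```text
ext [ 299.6 -107.3 1117.2] [[ -1.    0.    0.  563.1]
 [  0.   -0.4   0.9 967. ]
 [  0.    0.9   0.4 519.8]
 [  0.    0.    0.    1. ]]
chest [551.5  15.1   2.9] err [array([-1. , -3.9]), array([ 3.2, -0.7])]
lid_edge [505.5  23.8 217.2] err [array([-0. , -0.1]), array([ 0.1, -0. ])]
hinge [496.   25.4 208.8] err [array([-0. , -0.1]), array([ 0.1, -0. ])]
eye [445.3  38.  100. ] err [array([-0.3, -1.6]), array([ 1.4, -0.4])]
pinL [370.4 273.6  68.3] err [array([0.2, 1.4]), array([-0.9,  0.4])]
pinR [403.5 176.7  72.3] err [array([0.1, 0.7]), array([-0.5,  0.2])]
eye z100 [442.3  39.5 100. ] [448.5  37.5 100. ]
pin z68 [372.4 272.6  68. ] [368.4 274.2  68. ]
grinder [ 464.  -335.3   68. ]
timer [ 599.4 -327.7    0. ]
mug [ 621.9 -469.2    0. ]
```

View pics/cs.png

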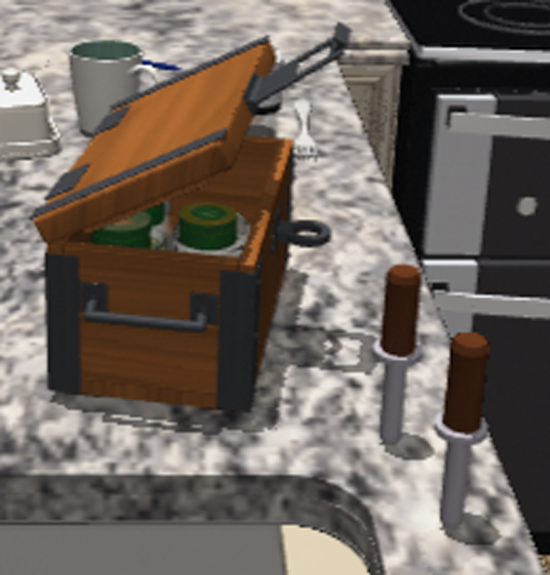

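View pics/ct.png

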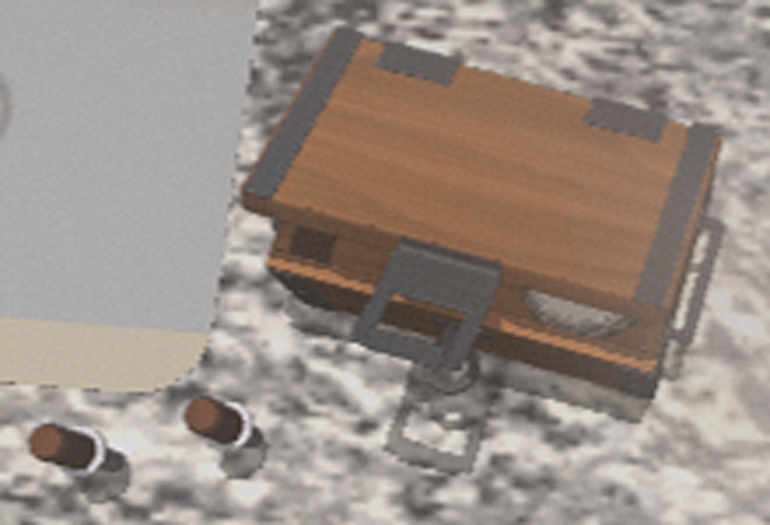

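In the crops, the left pin is at top crop (50,445) and side crop (465,400), clearly the farthest left, so it is the one meant. The lid is open about 0.5 rad, and the hasp leans out and up from its front edge.

```bash
cat >> h.py <<'E'
def shift(target):
    "shift in tool axes, cm, from measured pose to world target"
    from scipy.spatial.transform import Rotation as R
    s=ctrl.observe();return R.from_quat(s["tcp_rot"]).as_matrix().T@(np.array(target)-s["tcp_pos"])/10
E
python3 - <<'E'
from h import *
np.set_printoptions(precision=3,suppress=True)
ps=[ctrl.camera("side"),ctrl.camera("top")]
a=atz(ps[1],(168.6,235.7),149);b=atz(ps[1],(196.6,345.7),149)
print("back L,R",a,b,"yaw",np.degrees(np.arctan2(-(a-b)[0],(a-b)[1])))
X=tri(ps,[(184,378),(258.6,252.9)]);print("tail",X,[np.array(proj(p,X)) for p in ps])
q=ctrl.observe()["tcp_rot"];print(q)
from scipy.spatial.transform import Rotation as R
print(R.from_quat(q).as_matrix())
y=-0.2;c=np.array([548,16.5]);ex=np.array([np.cos(y),np.sin(y)])
t=c-25*ex;print("press at",t,shift([t[0],t[1],320]))
E
```

```text
back L,R [654.185 127.684 149.   ] [ 608.723 -126.933  149.   ] yaw -10.12347862445337
tail [431.611  44.393 261.616] [array([183.817, 377.006]), array([259.539, 252.637])]
[ 0.992  0.127 -0.    -0.   ]
[[ 0.968  0.252 -0.   ]
 [ 0.252 -0.968  0.   ]
 [-0.    -0.    -1.   ]]
press at [523.498  21.467] [ 51.198 -48.885  -9.036]
```

Emit:
jog_arm(motion=[[[0,0,-6,0.15],[5,-4.8,-9,0.3],[9.8,-9.3,-9,0.445],[14,-13.4,-9,0.445],[18.2,-17.4,-9,0.445],[22.4,-21.4,-9,0.445],[27,-26,-9,0.445],[31.5,-30.1,-9,0.445],[36,-34.4,-9,0.445],[40.5,-38.7,-9,0.445],[46,-44,-9,0.445],[51.2,-48.9,-9,0.445]]], grip=0)

```text
time: 2.6
tcp_pos: [510.6, 1.8, 320.0]
tcp_rot: [0.995, -0.095, 0.0, 0.0]
force: [0.8, -0.7, 0.7]
gripper_width: 0.0
grasp_force: 0.0
```

Emit:
jog_arm(motion=[[[0,0,2,0],[0,0,2,0]]])

```text
time: 2.85
tcp_pos: [508.6, -0.2, 297.4]
tcp_rot: [0.996, -0.094, -0.002, 0.0]
force: [0.4, -0.7, -0.7]
gripper_width: 0.3
grasp_force: 0.0
```

Emit:
jog_arm(motion=[[[1.1,-2.3,3,0],[1.1,-2.3,7,0],[1.1,-2.3,9,0],[1.1,-2.3,10.5,0],[1.1,-2.3,11.5,0],[1.1,-2.3,12.3,0],[1.1,-2.3,13,0],[1.1,-2.3,13.4,0],[1.1,-2.3,13.6,0],[1.1,-2.3,13.6,0]]])

```text
time: 4.1
tcp_pos: [525.0, 20.3, 163.6]
tcp_rot: [0.995, -0.095, 0.0, -0.0]
force: [0.5, 0.0, 0.6]
gripper_width: 0.4
grasp_force: 0.0
```

Emit:
jog_arm(motion=[[[0,0,0.2,0],[0,0,0.4,0],[0,0,0.5,0],[0,0,0.5,0]]])

```text
time: 4.6
tcp_pos: [525.1, 20.3, 160.2]
tcp_rot: [0.995, -0.095, 0.0, -0.0]
force: [-7.7, -0.2, 12.8]
gripper_width: 0.5
grasp_force: 6.3
```

Emit:
jog_arm(motion=[[[0,0,0.1,0],[0,0,0.1,0],[0,0,0,0],[0,0,-4,0],[0,0,-9,0],[-6,0,-13,0],[-8,0,-13,0],[-8,0,-13,0]]])

```text
time: 5.6
tcp_pos: [446.1, 35.6, 289.9]
tcp_rot: [0.996, -0.095, 0.002, -0.0]
force: [-0.2, 0.7, -0.3]
gripper_width: 0.7
grasp_force: 0.0
```

Run:
```python
from h import *
np.set_printoptions(precision=1,suppress=True)
P={n:ctrl.camera(n) for n in("side","top")};ps=[P["side"],P["top"]]
for l in["chest","lid_edge","hasp_hinge","staple_eye","pin_mid"]:
    r=[ctrl.mark_of(l,p) for p in ps]
    print(l,[[(round(float(k["score"]),2),np.array(k["position"])) for k in q] for q in r], tri(ps,[q[0]["position"] for q in r]) if all(r) else "")
cv2.imwrite("pics/s2.png",cv2.resize(ps[0]["frame"][130:400,240:480],None,fx=2.2,fy=2.2,interpolation=2))
s=ctrl.observe();print(s["time"],s["tcp_pos"])
```

```text
chest [[(0.72, array([297.1, 310.7]))], [(0.59, array([230.8, 288.3]))]] [551.3   8.7   4.6]
lid_edge [[(0.68, array([236.3, 351. ]))], [(0.58, array([246.6, 267.4]))]] [476.9  35.2 153.3]
hasp_hinge [[(0.61, array([242.9, 353.3]))], [(0.85, array([252.2, 269.3]))]] [469.5  31.7 137.7]
staple_eye [[(0.64, array([258. , 365.4]))], [(0.77, array([265.7, 268.4])), (0.71, array([291.3, 164.1]))]] [444.1  34.7 106.8]
pin_mid [[(0.59, array([342.1, 426.5])), (0.58, array([310.1, 395.1]))], [(0.83, array([281.7, 204.7])), (0.22, array([262.9, 267.1]))]] [377.8 202.7  27.2]
6.2 [446.5  35.3 288.4]
```

View pics/s2.png

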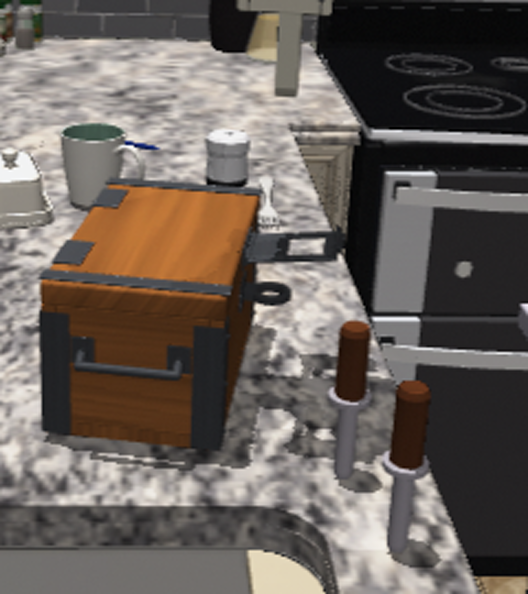

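The lid is shut and the hasp stands straight out, with its root at about (355,243) in the full side picture. Next I press the hasp down close to its hinge.

Emit:
jog_arm(motion=[[[0.5,0,5,0],[0.5,0,10,0],[0.5,0,12,0],[0.5,0,13,0],[0.5,0,13.7,0],[0.5,0,14.4,0],[0.5,0,15.0,0],[0.5,0,15.5,0],[0.5,0,15.9,0],[0.5,0,16.1,0],[0.5,0,16.1,0]]])

```text
time: 7.58
tcp_pos: [451.1, 34.4, 127.3]
tcp_rot: [0.995, -0.095, -0.0, 0.0]
force: [-0.7, 0.2, 0.3]
gripper_width: 0.3
grasp_force: 0.6
```

Emit:
jog_arm(motion=[[[0.2,0,0,0],[0.4,0,0,0],[0.6,0,0,0],[0.6,0,0,0]]])

```text
time: 8.07
tcp_pos: [457.1, 33.2, 127.4]
tcp_rot: [0.995, -0.095, -0.0, 0.0]
force: [-3.0, 0.2, -1.3]
gripper_width: 0.3
grasp_force: 1.4
```

Emit:
jog_arm(motion=[[[0.1,0,0,0],[0.2,0,0,0],[0.3,0,0,0],[0.3,0,0,0]]])

```text
time: 8.57
tcp_pos: [458.1, 33.1, 127.3]
tcp_rot: [0.995, -0.095, -0.002, -0.0]
force: [-14.6, 1.8, 4.9]
gripper_width: 0.4
grasp_force: 7.5
```

Emit:
jog_arm(motion=[[[-0.5,0,0,0],[-2,0,0,0],[-3,0,-5,0],[-5,-4,-8,0],[-8,-9,-8,0],[-11,-14,-8,0],[-13.2,-19,-8,0],[-13.2,-22,-8,0],[-13.2,-22,-8,0],[-13.2,-22,-8,0]]], grip=0.7)

```text
time: 9.82
tcp_pos: [372.5, 273.4, 207.9]
tcp_rot: [0.995, -0.095, 0.0, -0.0]
force: [0.6, -0.2, 0.4]
gripper_width: 64.9
grasp_force: 0.0
```

Run:
```python
from h import *
np.set_printoptions(precision=1,suppress=True)
P={n:ctrl.camera(n) for n in("side","top")};ps=[P["side"],P["top"]]
for l in["hasp_hinge","staple_eye","pin_mid"]:
    r=[ctrl.mark_of(l,p) for p in ps]
    print(l,[[(round(float(k["score"]),2),np.array(k["position"])) for k in q] for q in r])
cv2.imwrite("pics/s3.png",cv2.resize(ps[0]["frame"][170:400,270:490],None,fx=2.5,fy=2.5,interpolation=2))
s=ctrl.observe();print(s["time"],s["tcp_pos"])
```

```text
hasp_hinge [[(0.51, array([242.2, 352.3]))], [(0.55, array([250.3, 270.1]))]]
staple_eye [[(0.83, array([261.1, 364.9]))], [(0.92, array([263.7, 268.9]))]]
pin_mid [[(0.91, array([310. , 397.5])), (0.62, array([345.6, 427.1]))], [(0.67, array([280.8, 205.2])), (0.53, array([288.8, 162. ]))]]
10.225 [372.3 273.3 207.7]
```

View pics/s3.png

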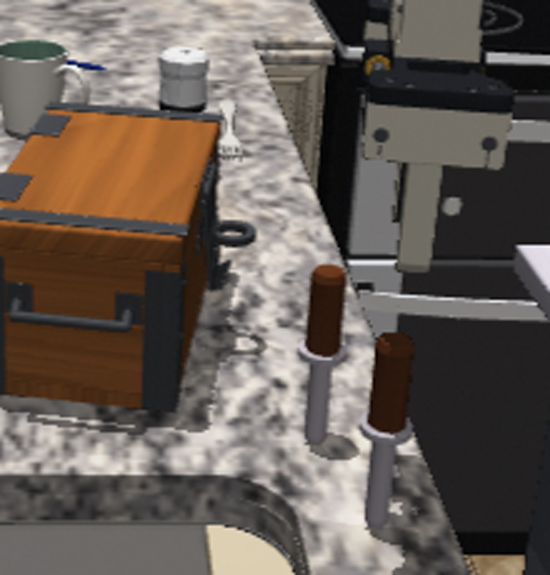

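Run:
```python
from h import *
ps=[ctrl.camera("side"),ctrl.camera("top")]
print(proj(ps[0],(370.4,273.6,136)),proj(ps[0],(370.4,273.6,0)),proj(ps[0],(366,306,197)),proj(ps[1],(370.4,273.6,136)))
r=[max(ctrl.outline_of("pin_mid",p),key=lambda r:r["rect"][2] if i==0 else -r["rect"][0]) for i,p in enumerate(ps)]
print([np.array(q["rect"]) for q in r])
X=tri(ps,[(344.,426),(290.,162.5)]);print(X)
```

```text
(np.float64(304.32545458815224), np.float64(430.10650930299505)) (np.float64(377.7092630870003), np.float64(421.726158626243)) (np.float64(277.9357129543018), np.float64(442.39592615605153)) (np.float64(288.1919754373445), np.float64(153.58769817764036))
[array([415.8, 302.5, 436.9, 382.6]), array([192.5, 273.1, 209.8, 287.4])]
[372.06020193 278.87068568  68.13311426]
```

The hasp lies flat and the eye pokes through its slot at crop (235,233). The pin handle tops are at (325,275) and (394,340). The gripper is above the left pin, so I go down to grasp.

Emit:
jog_arm(motion=[[[0,0,4,0],[0,0,8,0],[0,0,10.2,0],[0,0,10.2,0],[0,0,10.2,0]]])

```text
time: 11.05
tcp_pos: [372.7, 274.1, 106.8]
tcp_rot: [0.995, -0.095, 0.001, -0.0]
force: [1.0, -1.0, 0.3]
gripper_width: 65.0
grasp_force: 0.0
```

Emit:
jog_arm(motion=[[[0,0,0,0],[0,0,0,0],[0,0,0,0],[0,0,0,0],[0,0,0,0],[0,0,0,0]]], grip=0, newtons=20)

```text
time: 11.8
tcp_pos: [372.2, 273.9, 105.8]
tcp_rot: [0.995, -0.095, 0.0, -0.0]
force: [0.8, 0.7, 0.5]
gripper_width: 24.2
grasp_force: 20.0
```

Emit:
jog_arm(motion=[[[0,0,-5,0],[0,0,-10,0],[0,0,-16,0],[2.4,4.4,-17,0],[4.8,8.8,-17,0],[7.2,13.2,-17,0],[9.6,17.6,-16,0],[11,20.5,-14,0],[11.9,21.8,-13,0],[11.9,21.8,-13,0],[11.9,21.8,-13,0]]])

```text
time: 13.18
tcp_pos: [447.8, 38.1, 236.2]
tcp_rot: [0.996, -0.095, 0.0, -0.0]
force: [-0.3, 0.2, -1.5]
gripper_width: 24.4
grasp_force: 20.0
```

Run:
```python
from h import *
np.set_printoptions(precision=1,suppress=True)
P={n:ctrl.camera(n) for n in("side","top")};ps=[P["side"],P["top"]]
s=ctrl.observe();print(s["time"],s["tcp_pos"],s["gripper_width"])
for l in["staple_eye","pin_mid"]:
    r=[ctrl.mark_of(l,p) for p in ps]
    print(l,[[(round(float(k["score"]),2),np.array(k["position"])) for k in q] for q in r])
a=cv2.resize(ps[0]["frame"][170:290,310:430],None,fx=4,fy=4,interpolation=2)
b=cv2.resize(ps[1]["frame"][200:320,200:320],None,fx=4,fy=4,interpolation=2)
cv2.imwrite("pics/s4.png",cv2.resize(np.hstack([a,b]),(800,400)))
t=s["tcp_pos"];print("foot",[proj(ps[0],(t[0],t[1],z)) for z in(130,200)], [proj(ps[0],(448,37,100))])
```

```text
13.275 [448.   38.2 236.5] 24.416820962711068
staple_eye [[(0.75, array([258.7, 360.2])), (0.22, array([298.3, 310.4]))], [(0.79, array([263.8, 267.9]))]]
pin_mid [[(0.91, array([307.6, 396.7])), (0.88, array([213., 365.]))], [(0.63, array([280.9, 202.6]))]]
foot [(np.float64(247.84402707847752), np.float64(364.0878965073365)), (np.float64(214.03538111753576), np.float64(366.0472995316808))] [(np.float64(261.5539426001085), np.float64(363.2016877092467))]
```

View pics/s4.png

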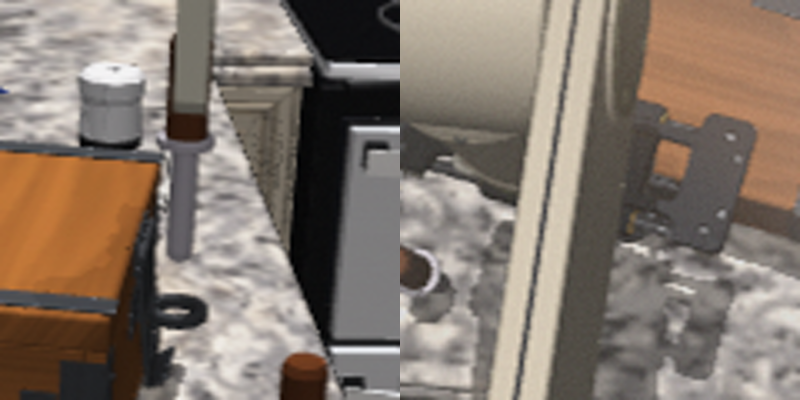

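Left half: the pin foot is at crop (180,258), with the eye's hole at (182,307) straight below it. Right half: the arm hides the pin. The alignment looks good, so I lower carefully.

Emit:
jog_arm(motion=[[[0,0.1,1.5,0],[0,0.1,2.5,0],[0,0.1,3.0,0],[0,0.1,3.4,0],[0,0.1,3.8,0],[0,0.1,4.2,0],[0,0.1,4.2,0]]])

```text
time: 14.35
tcp_pos: [447.4, 36.2, 193.4]
tcp_rot: [0.995, -0.095, -0.0, -0.0]
force: [-0.2, -0.0, -1.7]
gripper_width: 24.6
grasp_force: 20.0
```

Emit:
jog_arm(motion=[[[0,0,1,0],[0,0,2,0],[0,0,3,0],[0,0,4,0],[0,0,4.8,0],[0,0,5.2,0],[0,0,5.5,0],[0,0,5.5,0]]])

```text
time: 15.35
tcp_pos: [451.2, 36.2, 146.0]
tcp_rot: [0.995, -0.095, 0.004, -0.0]
force: [-17.6, 1.8, 51.1]
gripper_width: 24.1
grasp_force: 35.0
```

Emit:
jog_arm(motion=[[[0,0,-0.5,0],[0,0,-1,0],[0,0,-1,0],[0,0,-1,0]]])

```text
time: 15.85
tcp_pos: [446.9, 36.2, 147.6]
tcp_rot: [0.995, -0.095, -0.001, 0.0]
force: [-0.5, 0.1, -1.7]
gripper_width: 24.5
grasp_force: 31.3
```

Run:
```python
from h import *
ps=[ctrl.camera("side"),ctrl.camera("top")]
s=ctrl.observe();print(s["time"],s["tcp_pos"],s["tcp_rot"],s["force"],s["gripper_width"])
print([(r["score"],r["position"]) for r in ctrl.mark_of("pin_mid",ps[0])])
t=s["tcp_pos"];print([proj(ps[0],(t[0],t[1],z)) for z in (30,100,t[2]-11)])
a=cv2.resize(ps[0]["frame"][180:310,310:420],None,fx=4.6,fy=4.6,interpolation=2)
cv2.imwrite("pics/s5.png",a)
```

```text
15.95 [447.00640967  36.15829453 147.7678114 ] [ 9.95477937e-01 -9.49899835e-02 -7.60884771e-04  3.85766330e-05] [-0.0771034  -1.30382159 -0.06570618] 24.620120568808293
[(0.73, [311.0, 398.0]), (0.58, [248.4, 370.3])]
[(np.float64(292.7747417427931), np.float64(361.8305983465344)), (np.float64(261.38404053147013), np.float64(363.65861916890736)), (np.float64(244.25258850899286), np.float64(364.6562601837974))]
```

View pics/s5.png

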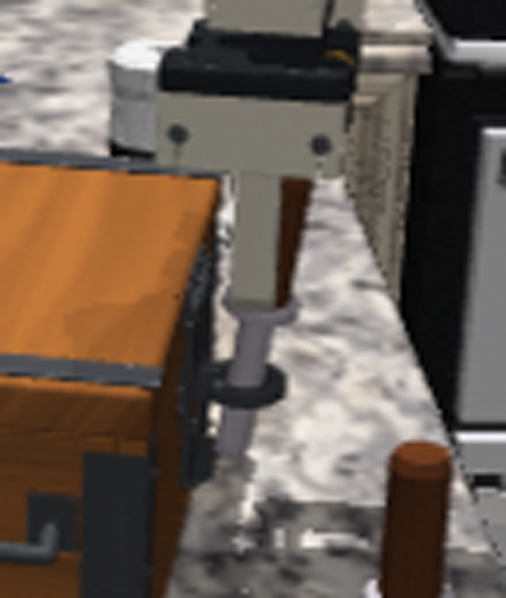

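The picture shows the pin tilted about 11° in the grip, foot towards the chest at crop (228,455). It jammed near the hasp's lip at (205,475). The hasp is not quite flat because my finger was stopped by the hinge knuckle. I will take the pin out and push the hasp flat low down on its left rail with the shank, which should straighten the pin too.

Emit:
jog_arm(motion=[[[0,0,-2,0],[0,0,-4,0],[0,0,-6.5,0],[-3,-1,-6.5,0],[-3,-2.8,-6.5,0],[-3,-2.8,-6.5,0],[-3,-2.8,-4,0],[-3,-2.8,-1.6,0],[-3,-2.8,-1.6,0],[-3,-2.8,-1.6,0]]], newtons=25)

```text
time: 17.25
tcp_pos: [423.8, 69.0, 165.4]
tcp_rot: [0.995, -0.095, 0.0, 0.0]
force: [1.5, 0.5, -0.9]
gripper_width: 24.4
grasp_force: 36.1
```

Emit:
jog_arm(motion=[[[0.7,0,0,0],[1.3,0,0,0],[1.8,0,0,0],[2.2,0,0,0],[2.2,0,0,0]]])

```text
time: 17.88
tcp_pos: [445.2, 65.1, 164.6]
tcp_rot: [0.995, -0.095, -0.0, 0.0]
force: [0.2, 0.2, -1.3]
gripper_width: 24.3
grasp_force: 36.1
```

Emit:
jog_arm(motion=[[[0.3,0,0,0],[0.6,0,0,0],[0.9,0,0,0],[0.9,0,0,0]]])

```text
time: 18.38
tcp_pos: [454.0, 63.4, 164.6]
tcp_rot: [0.995, -0.095, -0.0, -0.0]
force: [0.1, 0.2, -1.1]
gripper_width: 24.4
grasp_force: 36.1
```

Emit:
jog_arm(motion=[[[0.2,0,0,0],[0.4,0,0,0],[0.6,0,0,0],[0.6,0,0,0]]])

```text
time: 18.88
tcp_pos: [459.8, 62.3, 164.6]
tcp_rot: [0.995, -0.095, -0.0, -0.0]
force: [0.3, 0.4, -2.1]
gripper_width: 24.5
grasp_force: 36.1
```

```bash
cat >> h.py <<'E'
def pintilt(p,xmax=395):
    "side view: shank+collar axis of held pin from mask; returns per-row centres"
    best=None
    for r in ctrl.outline_of("pin_mid",p):
        c=(r["rect"][0]+r["rect"][2])/2
        print("pin",round(float(r["score"]),2),np.array(r["rect"]))
        if c<xmax and best is None: best=r
    if best is None: return
    m=best["mask"];rows=np.where(m.any(1))[0]
    print([(int(i),round(float(np.where(m[i])[0].mean()),1),int(m[i].sum())) for i in rows[::3]])
E
python3 - <<'E'
from h import *
np.set_printoptions(precision=1,suppress=True)
p=ctrl.camera("side");pintilt(p)
for r in ctrl.outline_of("hasp_hinge",p): print("hasp",r["score"],r["rect"])
t=ctrl.observe()["tcp_pos"];print([proj(p,(t[0],t[1],z)) for z in (75,100,165)])
E
```

```text
pin 0.85 [390.  274.7 409.5 350.2]
pin 0.69 [353.3 213.7 371.6 276.5]
[(216, 370.0, 3), (219, 369.5, 4), (222, 369.0, 3), (225, 368.5, 4), (228, 368.0, 3), (231, 368.0, 3), (234, 367.5, 2), (237, 367.0, 3), (240, 366.5, 4), (243, 362.7, 9), (246, 361.5, 14), (249, 360.0, 9), (252, 359.5, 8), (255, 359.0, 7), (258, 359.0, 7), (261, 358.0, 7), (264, 357.5, 6), (267, 356.5, 6), (270, 356.5, 6), (273, 355.5, 6), (276, 356.0, 3)]
hasp 0.72 [349.8, 243.9, 358.2, 283.8]
[(np.float64(278.5127291091677), np.float64(357.84957898773513)), (np.float64(266.8920846749797), np.float64(358.4818483795473)), (np.float64(235.6487882048238), np.float64(360.18176959900023))]
```

Emit:
jog_arm(motion=[[[0.2,0,0,0],[0.4,0,0,0],[0.4,0,0,0]]])

```text
time: 19.4
tcp_pos: [462.8, 61.7, 164.3]
tcp_rot: [0.995, -0.095, -0.001, -0.0]
force: [-5.7, 0.9, 0.6]
gripper_width: 24.5
grasp_force: 31.1
```

Emit:
jog_arm(motion=[[[0.2,0,0,0],[0.4,0,0,0],[0.4,0,0,0]]])

```text
time: 19.77
tcp_pos: [466.7, 61.0, 164.3]
tcp_rot: [0.995, -0.095, -0.001, -0.0]
force: [-5.9, 0.6, 1.9]
gripper_width: 23.9
grasp_force: 25.4
```

Run:
```python
from h import *
np.set_printoptions(precision=1,suppress=True)
p=ctrl.camera("side");pintilt(p)
for r in ctrl.outline_of("hasp_hinge",p): print("hasp",r["score"],r["rect"])
t=ctrl.observe()["tcp_pos"];print([proj(p,(t[0],t[1],z)) for z in (75,100,165)])
```

```text
pin 0.83 [353.5 212.1 370.8 279.8]
pin 0.78 [386.5 274.5 410.1 350.9]
[(214, 366.0, 5), (217, 365.5, 6), (220, 365.5, 6), (223, 365.0, 5), (226, 364.5, 6), (229, 364.0, 5), (232, 364.0, 5), (235, 364.0, 5), (238, 363.5, 4), (241, 364.0, 5), (244, 361.2, 8), (247, 359.0, 9), (250, 357.5, 8), (253, 357.5, 8), (256, 357.0, 7), (259, 357.0, 7), (262, 356.5, 8), (265, 355.5, 8), (268, 355.5, 8), (271, 355.5, 8), (274, 354.5, 8), (277, 354.5, 4)]
hasp 0.74 [255.0, 210.3, 368.8, 337.4]
hasp 0.57 [347.7, 246.3, 356.8, 286.1]
[(np.float64(278.1795095487416), np.float64(354.239019198594)), (np.float64(266.5671099885421), np.float64(354.8373481923879)), (np.float64(235.3470076598514), np.float64(356.4459642510782))]
```

Emit:
jog_arm(motion=[[[0.2,0,0,0],[0.4,0,0,0],[0.5,0,0,0],[0.5,0,0,0]]])

```text
time: 20.42
tcp_pos: [469.2, 60.5, 164.0]
tcp_rot: [0.995, -0.095, -0.004, -0.0]
force: [-20.0, 2.0, 10.3]
gripper_width: 24.2
grasp_force: 25.0
```

Run:
```python
from h import *
np.set_printoptions(precision=1,suppress=True)
p=ctrl.camera("side");pintilt(p)
for r in ctrl.outline_of("hasp_hinge",p): print("hasp",r["score"],r["rect"])
t=ctrl.observe()["tcp_pos"];print([proj(p,(t[0],t[1],z)) for z in (75,100,165)])
```

```text
pin 0.82 [351.9 215.9 372.2 279.3]
pin 0.74 [388.  273.9 408.  349.6]
[(214, 364.0, 5), (217, 364.5, 8), (220, 364.0, 9), (223, 363.5, 8), (226, 363.5, 8), (229, 363.5, 8), (232, 363.5, 8), (235, 363.5, 8), (238, 362.5, 8), (241, 363.0, 9), (244, 360.0, 15), (247, 358.5, 12), (250, 357.5, 10), (253, 357.0, 11), (256, 357.0, 11), (259, 356.5, 12), (262, 356.5, 10), (265, 356.0, 9), (268, 356.5, 8), (271, 355.5, 8), (274, 355.5, 8), (277, 356.0, 5)]
hasp 0.47 [348.9, 253.6, 355.0, 284.5]
hasp 0.16 [257.7, 210.7, 371.1, 337.0]
[(np.float64(278.0697909540262), np.float64(352.91653295708403)), (np.float64(266.4599361415629), np.float64(353.50247622879846)), (np.float64(235.24699792697098), np.float64(355.0777768189182))]
```

Emit:
jog_arm(motion=[[[-1.5,0,0,0],[-3,0,-1,0],[-3,0,-4,0],[-3,0,-6.5,0],[-2,1.4,-6.5,0],[-1.05,2.7,-6.5,0],[-1.05,2.7,-6.5,0],[-1.05,2.7,-6.5,0],[-1.05,2.7,-6.5,0]]])

```text
time: 21.7
tcp_pos: [456.8, 35.5, 229.1]
tcp_rot: [0.995, -0.095, -0.0, -0.0]
force: [0.5, -0.6, -1.5]
gripper_width: 24.4
grasp_force: 25.1
```

Run:
```python
from h import *
np.set_printoptions(precision=1,suppress=True)
p=ctrl.camera("side");q=ctrl.camera("top");pintilt(p)
for r in ctrl.outline_of("hasp_hinge",p): print("hasp",r["score"],r["rect"])
print("eye",[(r["score"],r["position"]) for v in(p,q) for r in ctrl.mark_of("staple_eye",v)])
s=ctrl.observe();t=s["tcp_pos"];print(s["time"],t,[proj(p,(t[0],t[1],z)) for z in (100,135,165)])
cv2.imwrite("pics/s6.png",cv2.resize(p["frame"][180:300,310:420],None,fx=5,fy=5,interpolation=2))
```

```text
pin 0.88 [360.1 173.3 376.3 242.9]
pin 0.68 [387.9 272.8 412.  351.4]
[(174, 371.5, 4), (177, 371.5, 6), (180, 371.5, 6), (183, 371.5, 6), (186, 370.5, 6), (189, 370.5, 6), (192, 370.5, 6), (195, 370.0, 5), (198, 370.0, 5), (201, 369.5, 6), (204, 370.0, 7), (207, 366.1, 15), (210, 365.5, 10), (213, 364.5, 8), (216, 364.5, 8), (219, 363.5, 8), (222, 363.5, 8), (225, 363.5, 8), (228, 362.5, 8), (231, 362.5, 8), (234, 362.5, 8), (237, 361.5, 8), (240, 361.5, 6)]
hasp 0.74 [348.6, 236.5, 361.4, 284.5]
eye [(0.59, [259.4, 362.2]), (0.9, [262.6, 267.9])]
22.0 [457.1  35.5 229.7] [(np.float64(261.20226385420875), np.float64(358.57737828475837)), (np.float64(244.90601867108163), np.float64(359.461307588308)), (np.float64(230.6026093996897), np.float64(360.23714290825865))]
```

View pics/s6.png

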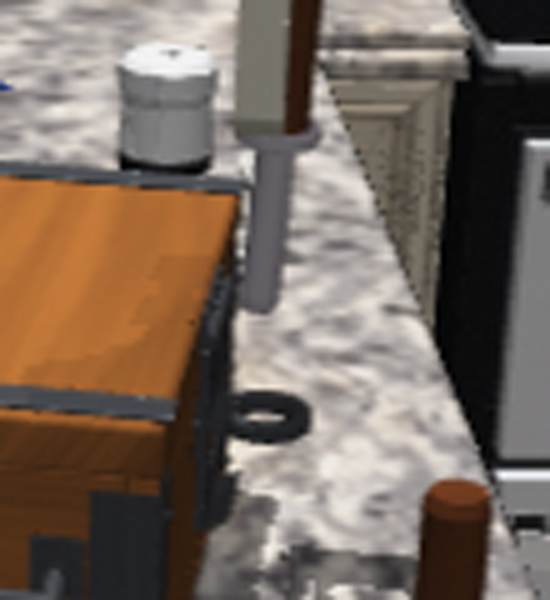

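The pin is nearly upright, foot at crop (263,305), and the eye's hole is at about (267,415). The hasp is now flat against the front. I shift 3.5 mm towards the robot and lower.

Emit:
jog_arm(motion=[[[-0.35,0,0,0],[-0.35,0,1.5,0],[-0.35,0,3,0],[-0.35,0,4,0],[-0.35,0,4.5,0],[-0.3,0,5,0],[-0.3,0,5.5,0],[-0.25,0,6,0],[-0.25,0,6,0]]])

```text
time: 23.12
tcp_pos: [454.4, 35.8, 169.2]
tcp_rot: [0.995, -0.095, -0.0, 0.0]
force: [-0.8, -0.4, -2.2]
gripper_width: 24.2
grasp_force: 25.1
```

Emit:
jog_arm(motion=[[[0,0,0.6,0],[0.05,0,1.2,0],[0.1,0,1.8,0],[0.1,0,2.1,0],[0.1,0,2.1,0]]])

```text
time: 23.75
tcp_pos: [455.4, 35.6, 148.3]
tcp_rot: [0.995, -0.095, -0.0, 0.0]
force: [-0.3, 0.3, -1.9]
gripper_width: 24.1
grasp_force: 25.1
```

Emit:
jog_arm(motion=[[[0,0,0.4,0],[0,0,0.8,0],[0,0,1.0,0],[0,0,1.0,0]]])

```text
time: 24.25
tcp_pos: [455.0, 35.7, 137.9]
tcp_rot: [0.995, -0.095, -0.001, 0.0]
force: [-2.9, 1.2, -2.8]
gripper_width: 24.2
grasp_force: 25.0
```

Emit:
jog_arm(motion=[[[-0.05,0,0.4,0],[-0.05,0,0.8,0],[-0.05,0,1.2,0],[-0.05,0,1.2,0]]])

```text
time: 24.75
tcp_pos: [455.1, 35.7, 126.2]
tcp_rot: [0.995, -0.095, -0.0, 0.0]
force: [-0.8, 0.9, -2.4]
gripper_width: 24.3
grasp_force: 25.1
```

Low force throughout; about 10 mm to go. I lower a little more and release.

Emit:
jog_arm(motion=[[[0,0,0.3,0],[0,0,0.6,0],[0,0,0.7,0],[0,0,0.7,0]]])

```text
time: 25.25
tcp_pos: [455.2, 35.7, 119.6]
tcp_rot: [0.995, -0.095, 0.0, 0.0]
force: [-0.7, 0.6, -3.0]
gripper_width: 24.2
grasp_force: 25.1
```

Emit:
jog_arm(motion=[[[0,0,0,0],[0,0,0,0],[0,0,0,0],[0,0,0,0]]], grip=0.5)

```text
time: 25.75
tcp_pos: [455.2, 35.7, 119.8]
tcp_rot: [0.995, -0.095, 0.0, -0.0]
force: [-0.3, 0.1, -0.7]
gripper_width: 46.6
grasp_force: 0.0
```

Emit:
jog_arm(motion=[[[0,0,-2,0],[0,0,-5,0],[0,0,-9,0],[0,0,-14,0],[-2,8,-16,0],[-2,14,-16,0],[-2,20,-16,0],[-2,24,-16,0],[-2,24,-16,0]]])

```text
time: 26.88
tcp_pos: [388.9, -199.4, 279.5]
tcp_rot: [0.995, -0.098, -0.0, 0.0]
force: [-0.3, 0.9, 0.1]
gripper_width: 46.9
grasp_force: 0.0
```

Run:
```python
from h import *
np.set_printoptions(precision=1,suppress=True)
p=ctrl.camera("side");q=ctrl.camera("top");pintilt(p)
for v in (p,q): print("pin",[(round(float(r["score"]),2),r["position"]) for r in ctrl.mark_of("pin_mid",v)])
for X in((448,37,98),(448,37,166)): print([proj(v,X) for v in (p,q)])
for r in ctrl.outline_of("hasp_hinge",p): print("hasp",r["score"],r["rect"])
a=cv2.resize(p["frame"][190:310,310:420],None,fx=3.6,fy=3.6,interpolation=2)
b=cv2.resize(q["frame"][200:320,200:310],None,fx=3.6,fy=3.6,interpolation=2)
cv2.imwrite("pics/s7.png",np.hstack([a,b]))
s=ctrl.observe();print(s["time"],s["tcp_pos"],s["force"])
```

```text
pin 0.85 [390.4 272.5 411.6 349.9]
pin [(0.96, [262.2, 368.0]), (0.6, [309.6, 397.2]), (0.18, [220.3, 285.5])]
pin [(0.52, [279.3, 205.6]), (0.45, [263.5, 272.2])]
[(np.float64(262.47340829847155), np.float64(363.14846554921945)), (np.float64(264.6654644970347), np.float64(268.0094862624527))]
[(np.float64(230.44877150985943), np.float64(365.0021729218926)), (np.float64(259.724950900173), np.float64(264.0466135421897))]
hasp 0.47 [350.0, 235.6, 360.1, 287.9]
27.175 [ 390.6 -194.9  279.7] [-0.2  0.3  0.2]
```

View pics/s7.png

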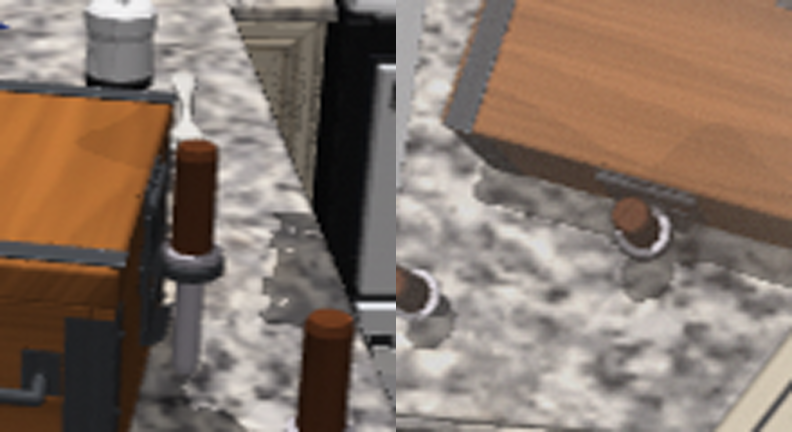

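The pin stands upright in the eye with its collar resting on it, at left crop (192,260). The hasp is flat, the lid is shut and the gripper is clear.

```bash
python3 -c "
from station import ctrl
print(ctrl.job_done())"
```

```text
the job is handed in; nothing more can be done
None
```

I've handed the job in: the lid is shut, the hasp lies flat over the staple, and the leftmost pin stands in the eye with its collar resting on it. The pin jammed on the first try because the hasp wasn't fully flat, so I took it out, pressed the hasp flat and inserted it again, finishing at about 27 s; the hand-in returned no verdict.

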